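Pack the camera tube and screwdriver into the transport tray and lock its keeper bar

TASK

Pack the tray for transport: lay the black camera adaptor tube in its wider bay and the stout screwdriver in its narrower bay, flat on the bay floors, either end first. Then swing the keeper bar over them until it snaps fully home in its detent, and only then turn the wing knob clockwise to its stop to lock it. Leave the other things on the desk where they are.

Things in the scene. Friction and masses are not known exactly. Their poses are not given: they have to be found in the camera images.
- tray: Transport tray, bare aluminium with black rails, fixed to the desk. Origin: centre of the underside of its 178 (x) x 133 (y) x 8 mm plate, on the desk; x runs along its two open bays, z up. 44 mm wide arms of the plate carry the keeper bar's pivot post (13 mm radius at most) at y = +100 mm, the detent sleeve (9.5 mm radius, 23 mm high) at x = -14, y = -92 mm and the wing knob at y = -112 mm.
- tube_bay (a point): centre of the floor of the wider bay (tray x = 0, y = -35, z = 8 mm), axes as the tray's. Bay 43 mm wide (y), 166 mm long (x). Rails and end stops rise 18 mm over the floor; the side rails stand only 45 to 83 mm from the middle along x, so fingers can go down beside a part in the middle.
- driver_bay (a point): centre of the floor of the narrower bay (tray x = 0, y = +40, z = 8 mm), axes as the tray's. Bay 34 mm wide (y), 166 mm long (x), with rails and stops like the other's.
- tube: Camera adaptor tube, black, lying on the desk, 155 mm long along its y, 35 mm wide, 33 mm high, about 0.19 kg. Origin: underside, halfway along. From y = -35 to +77 mm it is a cylinder 33 mm across, towards -y it narrows to about 24 mm. It balances near y = +10 mm; it can roll.
- tube_mid (a point): point on the tube's axis halfway along its length, 16.5 mm above its underside; axes as the tube's
- driver: Stout screwdriver lying on the desk, 145 mm long along its y, 27 mm wide, 26 mm high, about 0.06 kg. Origin: underside, halfway along. The handle reaches from y = -16 to +71 mm (its middle and the balance point near y = +27 mm), the thin blade points to -y.
- driver_mid (a point): point halfway along the screwdriver, 13 mm above its underside; axes as the screwdriver's
- keeper (a joint): keeper bar's angle (rad) about its upright pivot: 0 shut, at its stop (bar along the tray's -y across both bays, slotted tip round the knob's stud); about 1.4 to 1.65 at the start (bar about along the tray's -x). Swings level; grows clockwise seen from above. Light friction; between about 0.16 and 0.04 it rides over a spring ball (5 to 9 N at the grip post), which then drives it to 0 and holds it.
- keeper_hinge (a point): on the axis of the bar's pivot, 50 mm above the desk (tray x = 0, y = +100 mm); axes as the tray's. Steel bar 18 mm wide, 230 mm from pivot to tip, underside at 45 and top at 55 mm above the desk, stepped 16 mm down from 180 mm outward; a rubber pad under it 49 to 71 mm from the pivot reaches down to 38 mm. A packed tube tops at 41 mm, a packed screwdriver at 34 mm.
- keeper_grip (a point): on the axis of the black round upright grip post on the bar, 120 mm from the pivot, 80 mm above the desk. The post is 14 mm across, from 58 to 95 mm above the desk, on a collar 20 mm across from 55 to 58 mm.
- wing (a joint): angle (rad) of the black wing knob: 0 to 0.15 at the start (0: wings along the tray's x), grows clockwise seen from above, stop at 1.4 (locked, wings nearly along the tray's y). Friction 0.06 N m.
- wing_grip (a point): on the knob's upright axis, 64 mm above the desk; its x runs along the wings: one blade 60 mm long, 8 mm thick, 52 to 76 mm above the desk, on a 12 mm radius flange and hub whose top is at 52 mm. An end plate 60 mm high stands 38 mm from the axis on the tray's -y side: the turned wing tips pass it with 8 mm to spare; keep fingers under 40 mm apart there.
- hex_driver: bystander: T-handle hex driver lying flat, 70 x 134 x 17 mm. Origin: centre of the underside
- tape: bystander: roll of tape lying flat, 64 mm across, 19 mm high. Origin: centre of the underside
- carton: bystander: white carton, 49 x 115 mm, 58 mm high. Origin: centre of the underside
- eyepiece: bystander: black eyepiece standing up, 34 mm across, 58 mm high. Origin: centre of the underside
- holder: bystander: black post holder standing up, 47 x 39 mm, 75 mm high. Origin: centre of the underside
- dish: bystander: shallow glass dish, 59 mm across, 14 mm high. Origin: centre of the underside
- cap: bystander: black lens cap lying flat, 42 mm across, 8 mm high. Origin: centre of the underside

How it is judged (in metres and radians):
On the way, in this order (a step that is already met when the one before it is completed fails the run):
1. tube and screwdriver lie in their bays, let go, with the keeper bar still open (x of tube_mid in the frame of tube_bay between -0.014 and 0.014 m and y of tube_mid in the frame of tube_bay between -0.009 and 0.009 m and z of tube_mid in the frame of tube_bay between 0.01 and 0.021 m and angle between the y axis of each of tube_mid, driver_mid and the x axis of tray, either way round below 0.16 rad and x of driver_mid in the frame of driver_bay between -0.018 and 0.018 m and y of driver_mid in the frame of driver_bay between -0.009 and 0.009 m and z of driver_mid in the frame of driver_bay between 0.007 and 0.018 m and value of joint keeper above 0.5 rad and contact force between the fingers and tube below 0.1 N and contact force between the fingers and driver below 0.1 N), for 0.2 s.
2. keeper bar snapped fully home over them, with the wing knob not yet turned (x of tube_mid in the frame of tube_bay between -0.014 and 0.014 m and y of tube_mid in the frame of tube_bay between -0.009 and 0.009 m and z of tube_mid in the frame of tube_bay between 0.01 and 0.021 m and angle between the y axis of each of tube_mid, driver_mid and the x axis of tray, either way round below 0.16 rad and x of driver_mid in the frame of driver_bay between -0.018 and 0.018 m and y of driver_mid in the frame of driver_bay between -0.009 and 0.009 m and z of driver_mid in the frame of driver_bay between 0.007 and 0.018 m and value of joint keeper below 0.03 rad and value of joint wing below 0.5 rad), for 0.2 s.
3. wing knob turned clockwise to its stop, the bar still home (value of joint keeper below 0.03 rad and value of joint wing above 1.2 rad), for 0.2 s.
At the end, for the whole second after the job is handed in: Tube on the floor of the wider bay (within 14 mm along, 9 mm across of its middle), screwdriver in the narrower (18, 9 mm), heights within about 6 mm, along the bays within 0.16 rad, both let go; keeper bar home (below 0.03 rad), wing knob locked (beyond 1.2 rad) (all of step 3 and x of tube_mid in the frame of tube_bay between -0.014 and 0.014 m and y of tube_mid in the frame of tube_bay between -0.009 and 0.009 m and z of tube_mid in the frame of tube_bay between 0.01 and 0.021 m and angle between the y axis of each of tube_mid, driver_mid and the x axis of tray, either way round below 0.16 rad and x of driver_mid in the frame of driver_bay between -0.018 and 0.018 m and y of driver_mid in the frame of driver_bay between -0.009 and 0.009 m and z of driver_mid in the frame of driver_bay between 0.007 and 0.018 m and contact force between the fingers and tube below 0.1 N and contact force between the fingers and driver below 0.1 N); the robot touches nothing.
It fails at once if a bystander is moved by more than 25 mm (distance of any of hex_driver, tape, carton, eyepiece, holder, dish, cap from where it was at the start of the episode above 0.025 m).
It also fails if it takes over 72 s, if anything falls off the work surface, if the arm or the gripper's body presses on something with over 40 N, if the wrist force passes 120 N, or if a joint passes its speed limit or range.

ROBOT

A 7-joint arm with a two-finger parallel gripper is mounted at the origin on a cart in front of the work surface, level with it; the furniture and walls round the work are solid. World frame = base frame: x ahead of the robot, y to its left, z up, the work surface at z = 0. Lengths are in mm, angles in rad, forces in N, time in s.
With the tool pointing down it reaches from about 400 to 875 mm from the base axis. Payload 4.4 kg.
Tool frame: the origin (TCP) lies midway between the tips of the shut fingers; the grasp point (between the pads) lies 19 mm behind it (ctrl.pinch_z is the distance from the TCP to the grasp point, in mm); z points along the fingers, y is the line along which they close (so a half turn about z gives the same grasp; the last joint's range is limited). The gripper opens to 85 mm and grips with 20 to 120 N. Pads are 22 mm wide; open, the fingers measure 114 mm over their backs; the gripper's body (76 mm by 85 mm) begins 54 mm behind the grasp point. The pads swing forward as they close: fully open they stand 13 mm farther back than shut.
Start: joints at [1.149, 0.628, 0.038, 1.517, -0.027, 0.996, -0.02], TCP at [226.449, -609.293, 231.313] pointing down, gripper open.
Joint ranges: [-3.06, 3.06], [-0.37, 2.12], [-1.25, 1.32], [0.18, 2.47], [-1.1, 4.24], [0.23, 1.98], [-2.94, 2.94]. Speed limits (rad/s): [2.57, 2.57, 3.14, 3.14, 3.14, 3.14, 3.14].

INTERFACE

Orientations are given as [roll, pitch, yaw] about the fixed x, y, z axes, in that order (R = Rz(yaw) Ry(pitch) Rx(roll)).
In Python, from cell import read_state, cams, order, ctrl gives the robot as it stands.
- The arm moves only by the tool move_arm, never from a script. Its argument "targets" is text: rows parted by semicolons, each of 7 numbers parted by spaces: the gripper's target within -1 to 1 (fully open at 1, half-way at 0, shut at -1), then the shift along the tool's x, y, z in cm, then the turn, a rotation vector about the tool's x, y, z in degrees. A call has 1 to 5 rows; each row shifts and turns the commanded pose from where the row before left it, along the tool's axes as they then stand; what a row does not reach is not made up. A row lasts 1/12 s, in which the tool goes at most 41.7 mm and 7.16 degrees, less where a joint would pass 70% of its speed; a pose out of reach is approached as far as the arm can. A call with a gripper value outside its range is refused whole. The fingers move at their own pace and stop on an object; the grip force is fixed at half the most. Time passes only in rows, so rows that do not move let the fingers close. It gives the time, the measured TCP pose, the force, the opening and the grip force at its end, in the units of the state.
- read_state(): the state, without advancing time (a new reading comes with each control period).
- cams.get_image(name): name is "scene" or "side" or "wrist"; returns a dict with "color" (384x512x3 uint8, red, green, blue), "fovy" (degrees; the focal length in pixels is half the picture's height over the tangent of half this angle, whatever the lens; pixels are square), "cx", "cy" (the principal point, pixels), "k1" (the pictures are not rectified: a ray, as slopes to the right and down, at radius r is drawn at 1 + k1 r^2 times it, then the intrinsics apply), "rvec" (rotation vector, rad) and "tvec" (3), from world to camera coordinates, as OpenCV has them. Camera axes: x right, y down, z forward; pixel columns grow to the right and rows downward; lengths in mm; the calibration is good to about 2 mm. A picture is of the moment at which its call begins. There is no depth.
- order.finish_job(): hands the job in; it is judged then, once.
The state is a dict: "clock": time; "qpos": joint angles; "qd": joint speeds; "tau": joint torques, N m; "eef_pos": TCP position; "tool_rot": TCP orientation; "force": force on the tool from outside, world axes, zero at the start; "torque": the same for the moment, N m; "width": finger opening in mm; "gripper_force": force on a finger pad.
Only numpy, scipy, OpenCV 4.12 (cv2) and the standard library are available. Lean on these libraries where they do the work, as an engineer would, in place of code of your own. Each camera call takes 0.05 s, during which the arm holds its last target. There are 200 camera calls.

## Working session

There is one attempt and no reset: what is moved stays moved. The work goes in short steps, Python scripts to look and compute and a tool call to move; the robot and the scene stay as the last step left them, time stands still between calls to the robot, and variables do not carry over. Pictures are saved under pics/ and viewed, at most 10 in all, crops included, and the job is handed in when it is done.

Besides the shell and the picture viewer there is one more tool, called as a command line: name --argument value ..., lists and objects as JSON in quotes. move_arm: Moves the arm, as the interface text tells. Its arguments: {"type":"object","properties":{"targets":{"type":"string"}},"required":["targets"]}

```bash
ls; mkdir -p pics; cat > h.py <<'E'
import numpy as np, cv2
from scipy.spatial.transform import Rotation as R
from cell import read_state, cams, order, ctrl
def cam(n):
    d=cams.get_image(n); return d
def K(d):
    h,w=d["color"].shape[:2]; f=h/2/np.tan(np.radians(d["fovy"])/2)
    return np.array([[f,0,d["cx"]],[0,f,d["cy"]],[0,0,1]]),np.array([d["k1"],0,0,0,0.])
def ray(d,uv):
    k,c=K(d); p=cv2.undistortPoints(np.array(uv,float).reshape(-1,1,2),k,c)[:,0]
    Rm=cv2.Rodrigues(np.array(d["rvec"],float))[0]; t=np.array(d["tvec"],float)
    return -Rm.T@t, np.c_[p,np.ones(len(p))]@Rm
def plane(d,uv,z):
    o,r=ray(d,uv); return o+r*((z-o[2])/r[:,2:])
def proj(d,P):
    k,c=K(d); return cv2.projectPoints(np.array(P,float).reshape(-1,3),np.array(d["rvec"],float),np.array(d["tvec"],float),k,c)[0][:,0]
def save(d,n): cv2.imwrite("pics/"+n+".png",cv2.cvtColor(d["color"],cv2.COLOR_RGB2BGR))
E
python3 - <<'E'
from h import *
s=read_state(); print(s, ctrl.pinch_z)
ims=[]
for n in("scene","side","wrist"):
    d=cam(n); save(d,n+"0"); o,_=ray(d,[[0,0]]); print(n,d["fovy"],d["k1"],d["cx"],d["cy"],o)
    np.save("pics/"+n+"0.npy",d,allow_pickle=True)
    ims.append(cv2.imread("pics/"+n+"0.png"))
E
```

```text
pics
{'clock': 0.0, 'qpos': array([ 1.14917986,  0.62936001,  0.03842627,  1.51838565, -0.02701302,
        0.99630867, -0.02001335]), 'qd': array([-2.38292694e-03, -1.49692074e-03,  2.57037650e-05, -2.40188970e-03,
        6.76944085e-04, -6.79944141e-04,  5.76446704e-04]), 'tau': array([ 6.23915912e-04, -5.63393712e+01,  1.22600421e+00, -1.93445367e+01,
        1.09008720e-02,  1.04713239e-02,  3.32365653e-05]), 'eef_pos': array([ 226.24683587, -608.67069708,  230.37417286]), 'tool_rot': array([-3.13964838e+00,  6.78391712e-06,  3.55808333e-01]), 'force': array([-0.35654609,  0.63116476,  0.3206824 ]), 'torque': array([ 0.04475063, -0.00168389,  0.04206558]), 'gripper_force': 0.0, 'width': 85.25685691112054} 18.700000000000003
scene 43.95037038197981 -0.09039249071408853 256.18356210648886 191.02493762845904 [ 94.64804742 814.18268068 878.24826452]
side 57.08567000559715 -0.08079482332391884 257.7371096810563 197.04738672770532 [  65.2330041  -561.02413265  573.69175275]
wrist 59.86492317253921 -0.008489345083180888 260.0742060340379 197.05378069673714 [ 301.86035115 -581.20781607  372.61119667]
```

View pics/scene0.png

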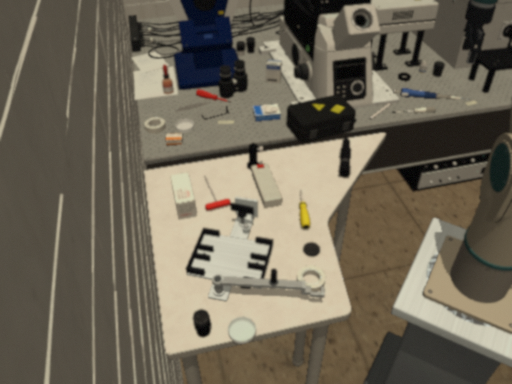

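View pics/side0.png

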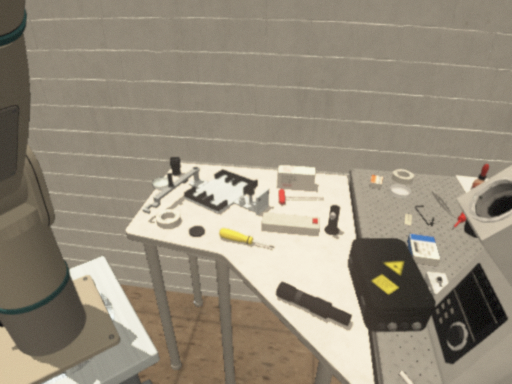

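```bash
python3 - <<'E'
from h import *
a=cv2.imread("pics/scene0.png")[190:310,175:335]; cv2.imwrite("pics/a.png",cv2.resize(a,None,fx=5,fy=5,interpolation=cv2.INTER_CUBIC))
d=np.load("pics/scene0.npy",allow_pickle=True).item(); e=np.load("pics/side0.npy",allow_pickle=True).item()
print("scene",plane(d,[[345,140],[345,176],[301,191],[305,228],[311,278],[312,249],[202,322],[242,330],[190,254],[270,278],[202,230],[272,240],[266,185],[253,155]],15).round())
print("side",plane(e,[[280,287],[348,322],[222,233],[272,247],[168,217],[196,231],[186,195],[216,210],[229,172],[265,195],[333,230],[290,222]],15).round())
E
```

```text
scene [[ 476. -331.   15.]
 [ 409. -174.   15.]
 [ 486.  -56.   15.]
 [ 415.   61.   15.]
 [ 334.  192.   15.]
 [ 370.  114.   15.]
 [ 478.  411.   15.]
 [ 397.  384.   15.]
 [ 611.  275.   15.]
 [ 414.  239.   15.]
 [ 632.  197.   15.]
 [ 466.  137.   15.]
 [ 580.  -29.   15.]
 [ 680. -124.   15.]]
side [[ 417. -181.   15.]
 [ 464. -327.   15.]
 [ 415.   44.   15.]
 [ 483.  -71.   15.]
 [ 334.  187.   15.]
 [ 366.   90.   15.]
 [ 424.  257.   15.]
 [ 455.  139.   15.]
 [ 602.  300.   15.]
 [ 612.  121.   15.]
 [ 651. -113.   15.]
 [ 584.  -22.   15.]]
```

View pics/a.png

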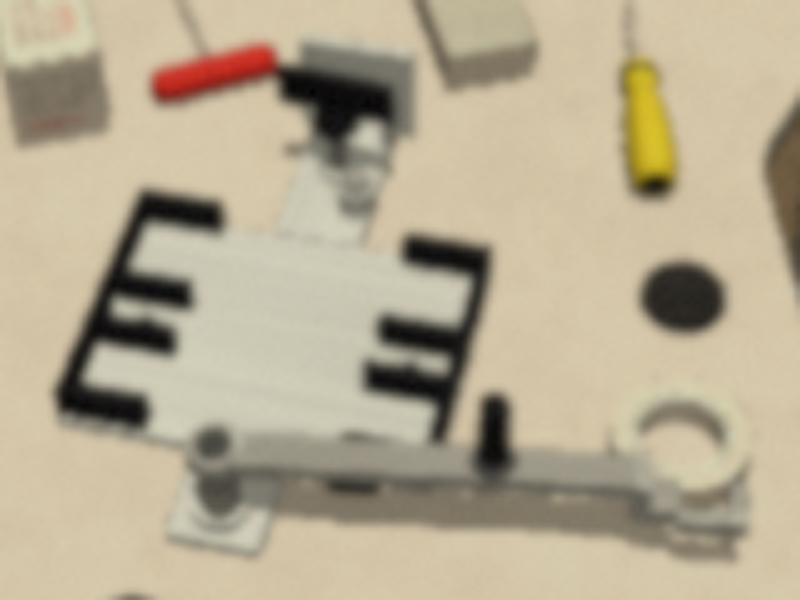

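```bash
python3 - <<'E'
from h import *
d=np.load("pics/scene0.npy",allow_pickle=True).item()
f=lambda x,y,z: plane(d,[[175+x/5-.4,190+y/5-.4]],z)[0]
names=[("c+-",147,190,26,(89,-66.5)),("c--",490,248,26,(-89,-66.5)),("c++",62,387,26,(89,66.5)),("pivot",213,437,58,(0,100)),("wing",337,93,76,(0,-112))]
A=[];B=[]
for n,x,y,z,t in names:
    p=f(x,y,z); print(n,p.round(1)); A.append(t);B.append(p[:2])
A=np.array(A,float);B=np.array(B)
a0=A-A.mean(0);b0=B-B.mean(0)
th=np.arctan2((a0[:,0]*b0[:,1]-a0[:,1]*b0[:,0]).sum(),(a0*b0).sum()); M=np.array([[np.cos(th),-np.sin(th)],[np.sin(th),np.cos(th)]])
o=B.mean(0)-M@A.mean(0); print("yaw",np.degrees(th),"o",o,"res",(B-(A@M.T+o)).round(1))
g=f(493,402,95); print("post",g, "wingends",f(282,82,76),f(390,108,76))
# tube & driver by masks
for nm in("scene","side"):
    d=np.load(f"pics/{nm}0.npy",allow_pickle=True).item(); im=d["color"].astype(int)
    yel=((im[...,0]-im[...,2]>90)&(im[...,1]>110)).astype(np.uint8)
    blk=(im.max(2)<70).astype(np.uint8)
    for m,z,box in((yel,13,(290,180,320,235) if nm=="scene" else (210,220,280,255)),(blk,16.5,(330,135,360,182) if nm=="scene" else (270,278,356,332))):
        x0,y0,x1,y1=box; q=np.zeros_like(m); q[y0:y1,x0:x1]=m[y0:y1,x0:x1]
        v,u=np.nonzero(q); P=plane(d,np.c_[u,v],z)[:,:2]; c=P.mean(0); w,V=np.linalg.eigh(np.cov(P.T)); ax=V[:,1]; s=(P-c)@ax; t=(P-c)@V[:,0]
        mid=c+ax*(s.max()+s.min())/2
        print(nm,len(u),"mid",mid.round(1),"ang",np.degrees(np.arctan2(ax[1],ax[0])).round(1),"len",np.ptp(s).round(1),"ends",(c+ax*s.min()).round(),(c+ax*s.max()).round(),"w at ends",np.ptp(t[s<s.min()+30]).round(),np.ptp(t[s>s.max()-30]).round())
E
```

```text
c+- [625.5 196.   26. ]
c-- [461.6 143.   26. ]
c++ [587.  316.1  26. ]
pivot [496.2 323.3  58. ]
wing [553.  133.1  76. ]
yaw 17.079905696646943 o [523.04084164 232.06027433] res [[-2.1  1.3]
 [ 4.1  0.6]
 [-1.6 -5.6]
 [ 2.5 -4.4]
 [-2.9  8.1]]
post [388.52730637 271.01694457  95.        ] wingends [580.01513263 140.20648885  76.        ] [525.64748409 128.80326835  76.        ]
scene 173 mid [442.4  14.2] ang 122.7 len 83.3 ends [465. -21.] [420.  49.] w at ends 16.0 22.0
scene 363 mid [ 450.8 -261.9] ang 116.0 len 199.7 ends [ 495. -352.] [ 407. -172.] w at ends 75.0 24.0
side 250 mid [438.   18.9] ang 117.7 len 90.1 ends [459. -21.] [417.  59.] w at ends 23.0 32.0
side 28 mid [ 505.1 -284.3] ang -158.0 len 127.1 ends [ 564. -260.] [ 446. -308.] w at ends 9.0 66.0
```

```bash
cat >> h.py <<'E'
def go(x,y,z,yaw):
    "shift in tool axes (cm) for the move made first, then the turn about tool z (deg)"
    s=read_state(); Rm=R.from_euler("xyz",s["tool_rot"]).as_matrix()
    dp=Rm.T@(np.array([x,y,z])-s["eef_pos"])/10
    print("shift cm",dp.round(2),"norm",np.linalg.norm(dp).round(2),"turn z deg",round((np.degrees(s["tool_rot"][2])-yaw+180)%360-180,1),"tool",s["eef_pos"].round(1),np.degrees(s["tool_rot"]).round(1))
E
python3 - <<'E'
from h import *
d=np.load("pics/scene0.npy",allow_pickle=True).item(); print(plane(d,[[289,130],[318,139],[354,128],[303,100]],20).round())
go(441,-254,210,108)
E
```

```text
[[ 645. -284.   20.]
 [ 547. -287.   20.]
 [ 475. -398.   20.]
 [ 688. -465.   20.]]
shift cm [ 32.49 -25.78   2.1 ] norm 41.52 turn z deg -87.6 tool [ 226.3 -608.8  230.6] [-179.9   -0.    20.4]
```

move_arm --targets "1 3.25 -2.58 0 0 0 0; 1 3.25 -2.58 0 0 0 0; 1 3.25 -2.58 0 0 0 0; 1 3.25 -2.58 0 0 0 0; 1 3.25 -2.58 0 0 0 0"

```text
clock: 0.57
eef_pos: [334.3, -429.9, 231.1]
tool_rot: [-3.141, -0.0, 0.355]
force: [0.9, 0.7, 0.4]
width: 85.1
gripper_force: 0.0
```

move_arm --targets "1 3.25 -2.58 0 0 0 0; 1 3.25 -2.58 0 0 0 0; 1 3.25 -2.58 0 0 0 0; 1 3.25 -2.58 0 0 0 0; 1 3.25 -2.58 0 0 0 0"

```text
clock: 0.98
eef_pos: [441.8, -252.4, 231.3]
tool_rot: [-3.142, 0.0, 0.356]
force: [1.0, -1.2, 0.2]
width: 85.5
gripper_force: 0.0
```

move_arm --targets "1 0 0 0 0 0 -7; 1 0 0 0 0 0 -7; 1 0 0 0 0 0 -7; 1 0 0 0 0 0 -7; 1 0 0 0 0 0 -7"

```text
clock: 1.4
eef_pos: [441.2, -254.0, 231.2]
tool_rot: [-3.141, 0.0, 0.973]
force: [-0.4, 0.1, 0.1]
width: 85.6
gripper_force: 0.0
```

move_arm --targets "1 0 0 0 0 0 -7; 1 0 0 0 0 0 -7; 1 0 0 0 0 0 -7; 1 0 0 0 0 0 -7; 1 0 0 0 0 0 -7"

```text
clock: 1.82
eef_pos: [441.0, -254.2, 231.2]
tool_rot: [-3.141, -0.0, 1.584]
force: [0.9, 0.1, 0.3]
width: 85.1
gripper_force: 0.0
```

move_arm --targets "1 0 0 0 0 0 -7; 1 0 0 0 0 0 -7; 1 0 0 0 0 0 -3.6; 1 0 0 0 0 0 0"

```text
clock: 2.15
eef_pos: [441.0, -254.3, 231.1]
tool_rot: [-3.141, -0.001, 1.886]
force: [0.3, -0.5, -0.0]
width: 85.2
gripper_force: 0.0
```

```bash
python3 - <<'E'
from h import *
d=cam("wrist"); save(d,"w1"); np.save("pics/w1.npy",d,allow_pickle=True)
go(441,-254,210,108); s=read_state(); print(s["qpos"].round(2)); print(proj(d,[[441,-254,16]]))
E
```

```text
shift cm [0.03 0.01 2.11] norm 2.11 turn z deg -0.1 tool [ 441.  -254.3  231.1] [-180.    -0.   107.9]
[ 0.75  0.45 -0.4   1.9   0.23  0.84  0.54]
[[260.8153809  164.09912559]]
```

View pics/w1.png

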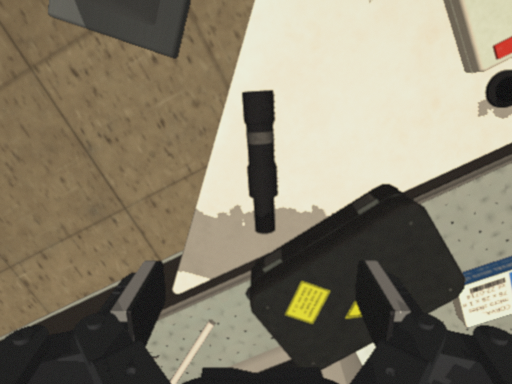

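```bash
python3 - <<'E'
from h import *
d=np.load("pics/w1.npy",allow_pickle=True).item(); im=d["color"]
m=(im.max(2)<110).astype(np.uint8); q=np.zeros_like(m); q[85:240,235:285]=m[85:240,235:285]
c=max(cv2.findContours(q,0,cv2.CHAIN_APPROX_NONE)[0],key=cv2.contourArea)[:,0]
P=plane(d,c,16.5)[:,:2]; r=cv2.minAreaRect(P.astype(np.float32)); print(r)
# axis from centre line of the cylinder part
rows=[]
for v in range(100,235,10):
    u=np.nonzero(q[v])[0]; rows.append([u.min()-.5,v]);rows.append([u.max()+.5,v])
p=plane(d,rows,16.5)[:,:2]; mid=(p[::2]+p[1::2])/2; w=np.linalg.norm(p[::2]-p[1::2],axis=1)
print(np.c_[mid,w].round(1)); 
e=plane(d,[[258,91.5],[264.5,232.5]],16.5)[:,:2]; print(e, np.linalg.norm(e[0]-e[1]),np.degrees(np.arctan2(*(e[0]-e[1])[::-1])),e.mean(0))
E
```

```text
((442.7491455078125, -256.5796203613281), (31.561748504638672, 158.48463439941406), 21.276187896728516)
[[ 417.3 -190.9   31.9]
 [ 420.9 -200.2   31.1]
 [ 424.  -209.9   31.4]
 [ 428.2 -219.4   27.5]
 [ 432.5 -229.1   27.7]
 [ 435.8 -239.3   28. ]
 [ 439.7 -249.5   27.2]
 [ 443.7 -259.9   30.7]
 [ 448.3 -270.4   31. ]
 [ 452.  -281.4   31.3]
 [ 456.7 -292.3   22.6]
 [ 461.  -303.6   24. ]
 [ 465.4 -315.1   23.1]
 [ 469.4 -327.    23.3]]
[[ 414.7156082  -182.91864197]
 [ 470.3958659  -329.99525507]] 157.26354064703054 110.73566127575539 [ 442.55573705 -256.45694852]
```

move_arm --targets "1 0 0 0 0 0 -3; 1 1.36 0.1 3 0 0 0; 1 0 0 4 0 0 0; 1 0 0 4 0 0 0; 1 0 0 4 0 0 0"

```text
clock: 2.62
eef_pos: [437.6, -241.4, 80.3]
tool_rot: [3.14, 0.001, 1.935]
force: [1.0, -1.3, 1.0]
width: 85.5
gripper_force: 0.0
```

move_arm --targets "1 0 0 4 0 0 0; 1 0 0 2 0 0 0; 1 0 0 1.5 0 0 0; 1 0 0 0.4 0 0 0; 1 0 0 0 0 0 0"

```text
clock: 3.03
eef_pos: [436.7, -240.8, 1.3]
tool_rot: [-3.14, -0.001, 1.936]
force: [0.5, -0.3, 0.2]
width: 85.5
gripper_force: 0.0
```

move_arm --targets "-1 0 0 0 0 0 0; -1 0 0 0 0 0 0; -1 0 0 0 0 0 0; -1 0 0 0 0 0 0; -1 0 0 0 0 0 0"

```text
clock: 3.45
eef_pos: [437.9, -241.6, 3.6]
tool_rot: [3.14, 0.002, 1.937]
force: [-1.7, -0.0, 6.5]
width: 31.5
gripper_force: 58.8
```

move_arm --targets "-1 0 0 0 0 0 0; -1 0 0 0 0 0 0; -1 0 0 0 0 0 0"

```text
clock: 3.7
eef_pos: [437.9, -241.6, 3.5]
tool_rot: [3.14, 0.002, 1.937]
force: [-1.4, 0.4, 7.5]
width: 31.2
gripper_force: 58.7
```

move_arm --targets "-1 0 0 -1 0 0 0; -1 0 0 -2 0 0 0; -1 0 0 -4 0 0 0; -1 0 0 -4 0 0 0; -1 0 0 -4 0 0 0"

```text
clock: 4.12
eef_pos: [436.3, -240.7, 154.3]
tool_rot: [-3.141, -0.001, 1.937]
force: [0.7, -0.7, -2.0]
width: 31.2
gripper_force: 59.9
```

move_arm --targets "-1 0 0 -4 0 0 0; -1 0 0 -4 0 0 0; -1 1 0.6 -1 0 0 0; -1 3 1.8 0 0 0 0; -1 3 1.8 0 0 0 0"

```text
clock: 4.53
eef_pos: [451.2, -161.3, 243.7]
tool_rot: [3.14, 0.002, 1.932]
force: [0.6, 1.6, -3.0]
width: 31.2
gripper_force: 60.1
```

move_arm --targets "-1 3 1.8 0 0 0 0; -1 3 1.8 0 0 0 0; -1 3 1.8 0 0 0 0; -1 3 1.8 0 0 0 0; -1 3 1.8 0 0 0 0"

```text
clock: 4.95
eef_pos: [480.8, 13.2, 242.3]
tool_rot: [-3.141, 0.0, 1.937]
force: [0.0, -1.2, -2.0]
width: 31.4
gripper_force: 60.1
```

move_arm --targets "-1 3 1.8 0 0 0 0; -1 3 1.8 0 0 0 0; -1 3 1.8 0 0 0 0; -1 3 1.8 0 0 0 0; -1 3 1.8 0 0 0 0"

```text
clock: 5.37
eef_pos: [511.1, 185.2, 242.2]
tool_rot: [-3.14, 0.0, 1.937]
force: [0.8, 0.3, -2.0]
width: 31.4
gripper_force: 60.1
```

move_arm --targets "-1 3 1.8 0 0 0 0; -1 1.1 1 0 0 0 0; -1 0 0 0 0 0 -6; -1 0 0 0 0 0 -6; -1 0 0 0 0 0 -6"

```text
clock: 5.78
eef_pos: [522.4, 232.4, 242.0]
tool_rot: [-3.14, -0.0, 2.258]
force: [0.1, -0.3, -2.4]
width: 31.1
gripper_force: 60.0
```

move_arm --targets "-1 0 0 0 0 0 -7; -1 0 0 0 0 0 -7; -1 0 0 0 0 0 -7; -1 0 0 0 0 0 -7; -1 0 0 0 0 0 -7"

```text
clock: 6.2
eef_pos: [522.6, 231.7, 242.1]
tool_rot: [-3.14, -0.001, 2.868]
force: [-0.3, -0.1, -2.2]
width: 31.2
gripper_force: 60.0
```

move_arm --targets "-1 0 0 0 0 0 -7; -1 0 0 0 0 0 -7; -1 0 0 0 0 0 -7; -1 0 0 0 0 0 -7; -1 0 0 0 0 0 -5"

```text
clock: 6.62
eef_pos: [522.7, 231.5, 242.0]
tool_rot: [-3.141, -0.001, -2.839]
force: [-0.3, -0.7, -1.9]
width: 31.3
gripper_force: 60.0
```

```bash
python3 - <<'E'
from h import *
d=cam("wrist"); save(d,"w2"); np.save("pics/w2.npy",d,allow_pickle=True)
go(523,232,240,197); s=read_state(); print(s["qpos"].round(2),s["width"]); 
c,t=np.radians(17.08),0
print({n:(proj(d,[[523+np.cos(c)*x-np.sin(c)*y,232+np.sin(c)*x+np.cos(c)*y,z]])[0].round()) for n,x,y,z in[("c++",89,66.5,26),("c-+",-89,66.5,26),("c--",-89,-66.5,26),("c+-",89,-66.5,26),("hinge",0,100,55),("wing",0,-112,76)]})
E
```

```text
shift cm [-0.05  0.04  0.19] norm 0.2 turn z deg 0.5 tool [522.7 231.5 241.9] [-1.800e+02 -1.000e-01 -1.625e+02]
[ 0.08  0.64 -0.89  1.71  0.56  1.07  0.88] 31.17912572630114
{'c++': array([317., 240.]), 'c-+': array([327.,  80.]), 'c--': array([196.,  79.]), 'c+-': array([204., 239.]), 'hinge': array([359., 172.]), 'wing': array([144., 177.])}
```

View pics/w2.png

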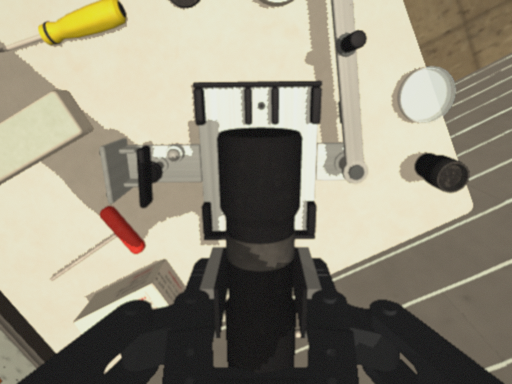

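```bash
cat > fit.py <<'E'
from h import *
def fit(A,B):
    A=np.array(A,float);B=np.array(B); a0=A-A.mean(0);b0=B-B.mean(0)
    th=np.arctan2((a0[:,0]*b0[:,1]-a0[:,1]*b0[:,0]).sum(),(a0*b0).sum()); M=np.array([[np.cos(th),-np.sin(th)],[np.sin(th),np.cos(th)]])
    o=B.mean(0)-M@A.mean(0); print("yaw",np.degrees(th).round(2),"o",o.round(1),"res",(B-(A@M.T+o)).round(1).tolist()); return M,o
E
python3 - <<'E'
from fit import *
d=np.load("pics/w2.npy",allow_pickle=True).item(); g=cv2.cvtColor(d["color"],cv2.COLOR_RGB2GRAY)
for nm,(y0,y1,x0,x1) in dict(tl=(84,118,186,212),tr=(84,118,306,328),bl=(206,236,196,216),br=(206,234,300,322)).items():
    m=g[y0:y1,x0:x1]<85
    print(nm,[(y0+i,x0+np.nonzero(r)[0].min(),x0+np.nonzero(r)[0].max()) for i,r in enumerate(m) if r.any()][::6])
for x in(200,225,245,290,315): c=np.nonzero(g[76:100,x]<85)[0]+76; print("top",x,c.min() if len(c) else 0,c.max() if len(c) else 0)
for x in(205,209,213,306,310,313): c=np.nonzero(g[225:246,x]<85)[0]+225; print("bot",x,c.min() if len(c) else 0,c.max() if len(c) else 0)
pts=[((193,82.5),26,(-89,-66.5)),((321,81.5),26,(-89,66.5)),((203,240),26,(89,-66.5)),((315,239),26,(89,66.5)),((355,172),57,(0,100)),((145.5,176),76,(0,-112))]
fit([p[2] for p in pts],[plane(d,[p[0]],p[1])[0,:2] for p in pts])
print("post",plane(d,[[352,41]],95)[0], "wing ends",plane(d,[[144,148],[148,206]],76))
E
```

```text
tl [(84, np.int64(194), np.int64(211)), (90, np.int64(194), np.int64(202)), (96, np.int64(194), np.int64(203)), (102, np.int64(194), np.int64(203)), (108, np.int64(195), np.int64(203)), (114, np.int64(195), np.int64(204))]
tr [(84, np.int64(306), np.int64(321)), (90, np.int64(311), np.int64(320)), (96, np.int64(311), np.int64(320)), (102, np.int64(311), np.int64(320)), (108, np.int64(310), np.int64(320)), (114, np.int64(310), np.int64(319))]
bl [(206, np.int64(202), np.int64(210)), (212, np.int64(202), np.int64(210)), (218, np.int64(203), np.int64(211)), (224, np.int64(203), np.int64(211)), (230, np.int64(203), np.int64(211))]
br [(206, np.int64(307), np.int64(315)), (212, np.int64(307), np.int64(314)), (218, np.int64(307), np.int64(314)), (224, np.int64(307), np.int64(314)), (230, np.int64(303), np.int64(314))]
top 200 83 99
top 225 83 86
top 245 83 99
top 290 82 85
top 315 82 99
bot 205 225 239
bot 209 225 239
bot 213 231 239
bot 306 225 237
bot 310 225 237
bot 313 225 237
yaw 17.66 o [524.2 229.8] res [[1.6, 1.0], [2.2, -1.8], [-0.1, 0.3], [-0.5, -0.6], [0.4, -2.5], [-3.5, 3.5]]
post [390.17997238 266.17090375  95.        ] wing ends [[528.63416374 119.99169272  76.        ]
 [583.9662346  134.89880002  76.        ]]
```

```bash
python3 - <<'E'
from h import *
go(520.3,191.4,12.5,197.7)
E
```

```text
shift cm [ 1.39 -3.74 22.94] norm 23.29 turn z deg -0.2 tool [522.7 231.5 241.9] [-1.800e+02 -1.000e-01 -1.625e+02]
```

move_arm --targets "-1 1.39 -3.74 0 0 0 -0.2; -1 0 0 4 0 0 0; -1 0 0 4 0 0 0; -1 0 0 4 0 0 0; -1 0 0 4 0 0 0"

```text
clock: 7.08
eef_pos: [520.9, 191.3, 81.0]
tool_rot: [-3.141, 0.0, -2.845]
force: [2.0, 0.2, -1.7]
width: 30.7
gripper_force: 60.4
```

move_arm --targets "-1 0 0 2.5 0 0 0; -1 0 0 0 0 0 0"

```text
clock: 7.25
eef_pos: [517.3, 189.7, 52.5]
tool_rot: [-3.139, -0.01, -2.843]
force: [-0.1, -1.0, -2.4]
width: 31.2
gripper_force: 60.1
```

```bash
python3 - <<'E'
from h import *
d=cam("wrist"); save(d,"w3"); np.save("pics/w3.npy",d,allow_pickle=True)
go(520.3,191.4,12.5,197.7)
E
```

```text
shift cm [-0.16 -0.01  4.28] norm 4.28 turn z deg -0.6 tool [519.  191.1  55.3] [-179.9   -0.3 -162.9]
```

View pics/w3.png

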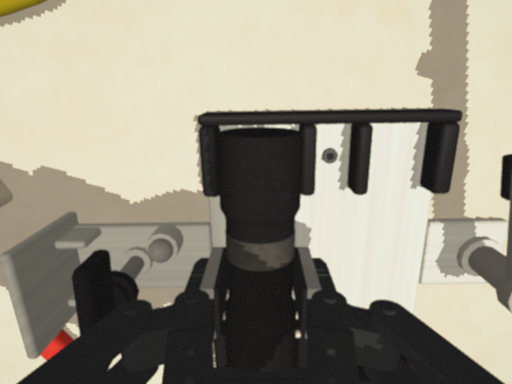

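move_arm --targets "-1 0 0 2 0 0 0; -1 0 0 1.5 0 0 0; -1 0 0 0.4 0 0 0; -1 0 0 0 0 0 0; -1 0 0 0 0 0 0"

```text
clock: 7.72
eef_pos: [522.1, 193.0, 20.1]
tool_rot: [3.141, 0.002, -2.842]
force: [0.1, -0.2, -1.8]
width: 30.8
gripper_force: 60.2
```

move_arm --targets "-1 0 0 0.3 0 0 0; -1 0 0 0.2 0 0 0; -1 0 0 0 0 0 0"

```text
clock: 7.97
eef_pos: [521.5, 192.2, 13.7]
tool_rot: [-3.142, 0.001, -2.842]
force: [-0.4, 0.4, -1.9]
width: 31.3
gripper_force: 60.2
```

```bash
python3 - <<'E'
from h import *
go(520.3,191.4,12.5,197.7); print(read_state()["force"])
E
```

```text
shift cm [ 0.14 -0.05  0.12] norm 0.19 turn z deg -0.5 tool [521.5 192.2  13.7] [-180.     0.  -162.8]
[-0.3630414   0.37693941 -1.91431017]
```

Lower to contact, then open about halfway.

move_arm --targets "-1 0.1 0 0.2 0 0 0; -1 0 0 0 0 0 0; -1 0 0 0 0 0 0"

```text
clock: 8.22
eef_pos: [520.6, 192.1, 11.6]
tool_rot: [-3.142, 0.001, -2.842]
force: [0.4, 0.6, 0.9]
width: 31.3
gripper_force: 60.6
```

move_arm --targets "-0.1 0 0 0 0 0 0; 0.05 0 0 0 0 0 0; 0.05 0 0 0 0 0 0; 0.05 0 0 0 0 0 0; 0.05 0 0 0 0 0 0"

```text
clock: 8.63
eef_pos: [520.2, 192.0, 11.3]
tool_rot: [3.141, -0.0, -2.842]
force: [-0.2, 0.5, 0.1]
width: 44.7
gripper_force: 0.0
```

move_arm --targets "0.05 0 0 -1 0 0 0; 0.05 0 0 -3 0 0 0; 0.05 0 0 -4 0 0 0; 0.05 0 0 -4 0 0 0; 0.05 0 0 -4 0 0 0"

```text
clock: 9.05
eef_pos: [519.4, 192.0, 173.6]
tool_rot: [3.141, -0.001, -2.841]
force: [1.4, -0.7, 0.1]
width: 44.6
gripper_force: 0.0
```

move_arm --targets "0.05 0 0 -4 0 0 0; 0.05 0 0 -3 0 0 0; 0.5 0 0 0 0 0 0; 1 0 0 0 0 0 0"

```text
clock: 9.38
eef_pos: [520.9, 192.4, 243.7]
tool_rot: [-3.141, 0.004, -2.842]
force: [0.3, -0.4, -0.4]
width: 67.5
gripper_force: 0.0
```

```bash
python3 - <<'E'
from h import *
d=cam("wrist"); save(d,"w4"); np.save("pics/w4.npy",d,allow_pickle=True)
go(438,22,230,121)
E
```

```text
shift cm [ 12.85 -13.77   1.19] norm 18.87 turn z deg 76.2 tool [520.1 191.5 241.9] [-180.     0.  -162.8]
```

View pics/w4.png

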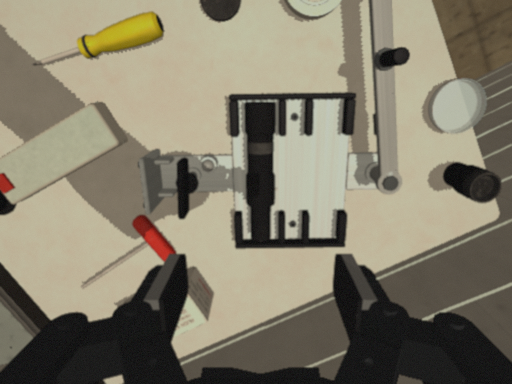

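```bash
python3 - <<'E'
from fit import *
d=np.load("pics/w4.npy",allow_pickle=True).item(); im=d["color"].astype(int); g=im.max(2)
pts=[((229.5,94.5),26,(-89,-66.5)),((355.5,93.5),26,(-89,66.5)),((235.5,247.5),26,(89,-66.5)),((344.5,246),26,(89,66.5))]
M,o=fit([p[2] for p in pts],[plane(d,[p[0]],p[1])[0,:2] for p in pts])
T=lambda uv,z: ((plane(d,uv,z)[:,:2]-o)@M).round(1).tolist()
print("hinge",T([[389,182]],57),"wing",T([[184,160],[184,216]],76),"post",T([[403,56]],95))
# tube ends/edges
m=g<80
for v in(130,150,165,185,200): u=np.nonzero(m[v,240:282])[0]+240; print(v,u.min(),u.max(),T([[ (u.min()+u.max())/2,v]],24.5))
c=np.nonzero(g[85:260,260]<80)[0]+85; br=np.split(c,np.nonzero(np.diff(c)>1)[0]+1); print([(b[0],b[-1]) for b in br])
yel=((im[...,0]-im[...,2]>80)&(im[...,1]>90)).astype(np.uint8); yel[:,200:]=0
cn=max(cv2.findContours(yel,0,cv2.CHAIN_APPROX_NONE)[0],key=cv2.contourArea)[:,0]; P=plane(d,cn,13)[:,:2]; print(len(cn),cv2.minAreaRect(P.astype(np.float32)))
r=cv2.fitLine(P.astype(np.float32),2,0,.01,.01).ravel(); print("driver ang",np.degrees(np.arctan2(r[1],r[0])),r)
s=P@r[:2]; print("ends along",s.min(),s.max()); print("tip/butt",plane(d,[[36,64],[160,23]],13).round(1))
E
```

```text
yaw 17.94 o [524.1 229.4] res [[0.8, 1.8], [2.3, -0.9], [-1.8, 0.8], [-1.3, -1.7]]
hinge [[-0.7, 97.5]] wing [[-30.3, -106.1], [26.5, -110.9]] post [[-117.4, 82.2]]
130 245 281 [[-50.9, -30.8]]
150 247 272 [[-29.4, -34.9]]
165 248 272 [[-12.7, -34.5]]
185 246 273 [[10.4, -35.4]]
200 247 273 [[28.3, -35.1]]
[(np.int64(95), np.int64(99)), (np.int64(102), np.int64(247))]
177 ((437.6627502441406, 19.592544555664062), (25.49824333190918, 78.65829467773438), 33.77187728881836)
driver ang -56.956577 [  0.5452745   -0.83825755 436.54794     20.65198   ]
ends along 182.79588347826243 261.57577881713405
tip/butt [[491.3 -61.9  13. ]
 [415.5  54.2  13. ]]
```

move_arm --targets "1 2.6 -2.76 0 0 0 0; 1 2.6 -2.76 0 0 0 0; 1 2.6 -2.76 0 0 0 0; 1 2.6 -2.76 0 0 0 0; 1 2.6 -2.76 0 0 0 0"

```text
clock: 9.85
eef_pos: [434.4, 20.0, 239.8]
tool_rot: [3.141, -0.004, -2.841]
force: [0.7, -0.7, -0.4]
width: 85.6
gripper_force: 0.0
```

move_arm --targets "1 0 0 0 0 0 7; 1 0 0 0 0 0 7; 1 0 0 0 0 0 7; 1 0 0 0 0 0 7; 1 0 0 0 0 0 7"

```text
clock: 10.27
eef_pos: [435.4, 21.1, 240.0]
tool_rot: [-3.141, -0.003, 2.824]
force: [-0.1, -0.8, -0.1]
width: 85.6
gripper_force: 0.0
```

move_arm --targets "1 0 0 0 0 0 7; 1 0 0 0 0 0 7; 1 0 0 0 0 0 7; 1 0 0 0 0 0 7; 1 0 0 0 0 0 7"

```text
clock: 10.68
eef_pos: [435.4, 21.4, 240.0]
tool_rot: [-3.139, -0.002, 2.214]
force: [0.2, 0.1, -0.7]
width: 85.0
gripper_force: 0.0
```

move_arm --targets "1 0 0 0 0 0 4.2; 1 0 0 3 0 0 0; 1 0 0 3 0 0 0; 1 0 0 3 0 0 0; 1 0 0 0 0 0 0"

```text
clock: 11.1
eef_pos: [432.0, 20.9, 146.5]
tool_rot: [-3.131, -0.006, 2.147]
force: [-1.2, 0.0, 1.0]
width: 85.4
gripper_force: 0.0
```

```bash
python3 - <<'E'
from h import *
d=cam("wrist"); np.save("pics/w5.npy",d,allow_pickle=True); im=d["color"].astype(int)
yel=((im[...,0]-im[...,2]>80)&(im[...,1]>90)).astype(np.uint8)
cn=max(cv2.findContours(yel,0,cv2.CHAIN_APPROX_NONE)[0],key=cv2.contourArea)[:,0]; P=plane(d,cn,13)[:,:2]; print(len(cn),cv2.minAreaRect(P.astype(np.float32)),cn.mean(0))
r=cv2.fitLine(P.astype(np.float32),2,0,.01,.01).ravel(); print("driver ang",np.degrees(np.arctan2(r[1],r[0])),r)
s=read_state(); print(s["qpos"].round(2)); go(437,21.5,3,123)
E
```

```text
207 ((437.58203125, 20.19932746887207), (24.84357452392578, 78.44432067871094), 33.16598129272461) [267.26086957 187.0821256 ]
driver ang -57.54157 [  0.53668755  -0.84378105 436.21802     21.950306  ]
[ 0.25  0.51 -0.52  2.16  0.45  0.58 -0.02]
shift cm [-0.24  0.42 14.57] norm 14.57 turn z deg 0.0 tool [433.5  21.4 148.7] [-179.6   -0.2  123. ]
```

move_arm --targets "1 -0.1 0.2 3 0 0 0; 1 0 0.1 4 0 0 0; 1 0 0 4 0 0 0; 1 0 0 2 0 0 0; 1 0 0 1 0 0 0"

```text
clock: 11.57
eef_pos: [438.8, 21.8, 9.7]
tool_rot: [-3.137, 0.001, 2.147]
force: [0.2, 0.2, -0.3]
width: 85.0
gripper_force: 0.0
```

move_arm --targets "1 0 0 0.5 0 0 0; 1 0 0 0 0 0 0; 1 0 0 0 0 0 0"

```text
clock: 11.82
eef_pos: [440.7, 22.5, 7.0]
tool_rot: [3.141, 0.001, 2.146]
force: [-0.5, -0.2, 0.8]
width: 85.7
gripper_force: 0.0
```

```bash
python3 - <<'E'
from h import *
go(436.8,21.5,2.5,123); print(read_state()["force"])
E
```

```text
shift cm [ 0.13 -0.38  0.45] norm 0.6 turn z deg -0.0 tool [440.7  22.5   7. ] [179.9   0.  123. ]
[-0.53068194 -0.15353628  0.77328674]
```

move_arm --targets "1 0.1 -0.35 0.4 0 0 0; 1 0 0 0 0 0 0; -1 0 0 0 0 0 0; -1 0 0 0 0 0 0; -1 0 0 0 0 0 0"

```text
clock: 12.23
eef_pos: [437.0, 21.4, 2.9]
tool_rot: [3.14, 0.001, 2.146]
force: [-0.0, 0.5, -0.7]
width: 51.6
gripper_force: 0.0
```

move_arm --targets "-1 0 0 0 0 0 0; -1 0 0 0 0 0 0; -1 0 0 0 0 0 0; -1 0 0 0 0 0 0; -1 0 0 0 0 0 0"

```text
clock: 12.65
eef_pos: [436.7, 21.5, 2.8]
tool_rot: [3.141, 0.001, 2.147]
force: [-0.3, -0.1, 6.6]
width: 23.0
gripper_force: 58.5
```

```bash
python3 - <<'E'
from h import *
go(436.8,21.5,2.5,123); print(read_state()["force"])
E
```

```text
shift cm [-0.01  0.01  0.03] norm 0.04 turn z deg 0.0 tool [436.7  21.5   2.8] [180.   0. 123.]
[-0.28517141 -0.07426475  6.62333208]
```

move_arm --targets "-1 0 0 -1 0 0 0; -1 0 0 -3 0 0 0; -1 0 0 -4 0 0 0; -1 0 0 -4 0 0 0; -1 0 0 -4 0 0 0"

```text
clock: 13.07
eef_pos: [435.2, 21.6, 163.8]
tool_rot: [-3.14, -0.002, 2.147]
force: [1.2, -0.5, -0.9]
width: 22.9
gripper_force: 59.3
```

move_arm --targets "-1 2.46 2.45 0 0 0 0; -1 2.46 2.45 0 0 0 0; -1 2.46 2.45 0 0 0 0; -1 2.46 2.45 0 0 0 0; -1 2.46 2.45 0 0 0 0"

```text
clock: 13.48
eef_pos: [472.1, 192.4, 162.4]
tool_rot: [-3.141, 0.0, 2.146]
force: [0.3, 0.1, -1.1]
width: 23.1
gripper_force: 59.3
```

move_arm --targets "-1 2.46 2.45 0 0 0 0; -1 2.46 2.45 0 0 0 0; -1 0 0 0 0 0 -6; -1 0 0 0 0 0 -6; -1 0 0 0 0 0 -6"

```text
clock: 13.9
eef_pos: [485.7, 260.1, 161.9]
tool_rot: [-3.141, -0.0, 2.468]
force: [-0.0, 0.5, -1.7]
width: 22.2
gripper_force: 59.3
```

move_arm --targets "-1 0 0 0 0 0 -7; -1 0 0 0 0 0 -7; -1 0 0 0 0 0 -7; -1 0 0 0 0 0 -7; -1 0 0 0 0 0 -7"

```text
clock: 14.32
eef_pos: [486.1, 258.9, 162.0]
tool_rot: [-3.141, -0.001, 3.078]
force: [-0.2, -0.4, -0.6]
width: 23.0
gripper_force: 59.3
```

move_arm --targets "-1 0 0 0 0 0 -7; -1 0 0 0 0 0 -7; -1 0 0 0 0 0 -7; -1 0 0 0 0 0 -0.8; -1 0 0 0 0 0 0"

```text
clock: 14.73
eef_pos: [486.2, 258.9, 161.9]
tool_rot: [3.141, -0.001, -2.834]
force: [-0.4, 0.1, -0.8]
width: 22.6
gripper_force: 59.3
```

```bash
python3 - <<'E'
from h import *
d=cam("wrist"); save(d,"w6"); np.save("pics/w6.npy",d,allow_pickle=True)
go(486.5,259.2,11,197.8)
E
```

```text
shift cm [-4.00e-02  1.00e-02  1.51e+01] norm 15.1 turn z deg -0.2 tool [486.2 259.  162. ] [ 180.    -0.  -162.4]
```

View pics/w6.png

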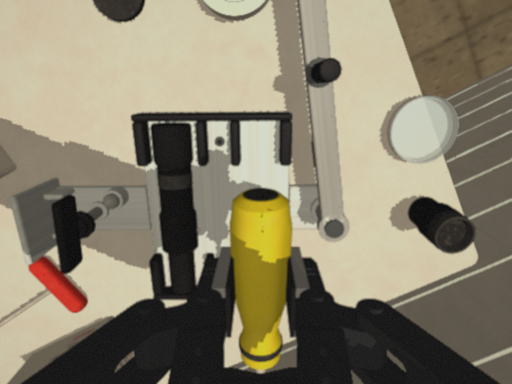

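move_arm --targets "-1 0 0 3 0 0 0; -1 0 0 3 0 0 0; -1 0 0 3 0 0 0; -1 0 0 3 0 0 0; -1 0 0 1 0 0 0"

```text
clock: 15.2
eef_pos: [484.8, 257.3, 28.8]
tool_rot: [-3.139, -0.005, -2.833]
force: [-0.2, -0.2, -0.9]
width: 22.7
gripper_force: 59.3
```

move_arm --targets "-1 0 0 1 0 0 0; -1 0 0 0 0 0 0; -1 0 0 0 0 0 0; -1 0 0 0 0 0 0"

```text
clock: 15.53
eef_pos: [487.3, 260.1, 23.8]
tool_rot: [3.141, 0.002, -2.832]
force: [0.4, -0.1, -0.8]
width: 22.7
gripper_force: 59.3
```

```bash
python3 - <<'E'
from h import *
go(486.5,259.2,11,197.8); print(read_state()["force"])
E
```

```text
shift cm [ 0.11 -0.06  1.28] norm 1.29 turn z deg -0.0 tool [487.3 260.1  23.8] [ 1.800e+02  1.000e-01 -1.622e+02]
[ 0.38573047 -0.06444792 -0.76294379]
```

move_arm --targets "-1 0.1 0 0.6 0 0 0; -1 0 0 0.5 0 0 0; -1 0 0 0 0 0 0; -1 0 0 0 0 0 0; -1 0 0 0 0 0 0"

```text
clock: 15.95
eef_pos: [485.6, 259.0, 11.4]
tool_rot: [3.142, 0.0, -2.831]
force: [-0.6, 0.3, -0.4]
width: 22.6
gripper_force: 59.3
```

move_arm --targets "-1 0 0 0.1 0 0 0; -1 0 0 0 0 0 0; -0.3 0 0 0 0 0 0; -0.1 0 0 0 0 0 0; 0 0 0 0 0 0 0"

```text
clock: 16.37
eef_pos: [485.6, 259.0, 10.4]
tool_rot: [3.141, 0.0, -2.831]
force: [0.6, 0.3, -0.2]
width: 42.9
gripper_force: 0.0
```

move_arm --targets "0 0 0 0 0 0 0; 0 0 0 0 0 0 0; 0 0 0 -1 0 0 0; 0 0 0 -2 0 0 0; 0 0 0 -3 0 0 0"

```text
clock: 16.78
eef_pos: [484.2, 258.0, 69.8]
tool_rot: [-3.141, -0.004, -2.831]
force: [1.5, 0.0, -0.3]
width: 42.6
gripper_force: 0.0
```

move_arm --targets "0 0 0 -4 0 0 0; 0 0 0 -4 0 0 0; 0 0 0 -4 0 0 0; 0 0 0 -4 0 0 0; 0 0 0 0 0 0 0"

```text
clock: 17.2
eef_pos: [487.5, 262.9, 238.6]
tool_rot: [3.137, 0.012, -2.83]
force: [-0.4, 1.3, -0.5]
width: 42.5
gripper_force: 0.0
```

```bash
python3 - <<'E'
from h import *
d=cam("wrist"); save(d,"w7"); np.save("pics/w7.npy",d,allow_pickle=True)
s=read_state(); print(s["eef_pos"],s["force"],s["width"])
E
```

```text
[486.81080298 261.14666762 235.24280801] [-0.18922792 -0.20170687  0.08688768] 42.82706515613969
```

View pics/w7.png

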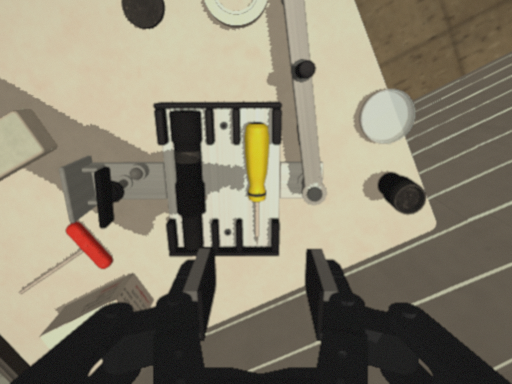

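```bash
python3 - <<'E'
from fit import *
d=np.load("pics/w7.npy",allow_pickle=True).item()
pts=[((154,104),26,(-89,-66.5)),((281.5,102.5),26,(-89,66.5)),((169,256),26,(89,-66.5)),((279.5,255),26,(89,66.5))]
M,o=fit([p[2] for p in pts],[plane(d,[p[0]],p[1])[0,:2] for p in pts])
T=lambda uv,z: ((plane(d,uv,z)[:,:2]-o)@M).round(1).tolist()
print("driver",T([[257,121.5],[256.5,244.5]],21),"tube",T([[186,111],[192,248]],24.5))
print("hinge",T([[314,191]],57),plane(d,[[314,191]],57),"wing",T([[103,168],[104,225]],76),plane(d,[[104,197]],76))
# post top: blob
g=d["color"].max(2); m=np.zeros(g.shape,np.uint8); m[55:84,285:320]=g[55:84,285:320]<75
c=max(cv2.findContours(m,0,cv2.CHAIN_APPROX_NONE)[0],key=cv2.contourArea)[:,0]; print(cv2.boundingRect(c),m.sum())
p=plane(d,[[306.5,68.5]],95); print("post",p,T([[306.5,68.5]],95)); print(plane(d,[[297,71]],58))
E
```

```text
yaw 18.16 o [524.1 230.2] res [[1.2, 1.9], [1.3, -0.7], [-1.2, -0.0], [-1.2, -1.2]]
driver [[-68.5, 40.2], [75.9, 38.4]] tube [[-80.0, -33.2], [78.1, -38.3]]
hinge [[-2.6, 97.8]] [[491.06481645 322.30674936  57.        ]] wing [[-32.8, -103.9], [25.2, -112.1]] [[553.63949079 126.82129486  76.        ]]
(291, 61, 24, 19) 341
post [[386.97985211 269.88643509  95.        ]] [[-117.9, 80.5]]
[[388.76132832 266.75740618  58.        ]]
```

move_arm --targets "0 0 0 0 0 0 6; 0.5 0 0 0 0 0 7; 1 0 0 0 0 0 7; 1 0 0 0 0 0 7; 1 0 0 0 0 0 7"

```text
clock: 17.67
eef_pos: [484.8, 258.3, 229.7]
tool_rot: [-3.14, -0.001, 2.853]
force: [0.4, 0.5, -0.2]
width: 85.1
gripper_force: 0.0
```

move_arm --targets "1 0 0 0 0 0 7; 1 0 0 0 0 0 7; 1 0 0 0 0 0 7; 1 0 0 0 0 0 7; 1 0 0 0 0 0 7"

```text
clock: 18.08
eef_pos: [484.7, 258.4, 229.7]
tool_rot: [-3.14, -0.0, 2.242]
force: [0.4, -0.7, -1.1]
width: 85.5
gripper_force: 0.0
```

move_arm --targets "1 0 0 0 0 0 7; 1 0 0 0 0 0 7; 1 0 0 0 0 0 7; 1 0 0 0 0 0 7; 1 0 0 0 0 0 7"

```text
clock: 18.5
eef_pos: [484.7, 258.4, 229.7]
tool_rot: [-3.14, 0.001, 1.631]
force: [0.6, -0.1, 0.7]
width: 85.4
gripper_force: 0.0
```

move_arm --targets "1 0 0 0 0 0 7; 1 0 0 0 0 0 7; 1 0 0 0 0 0 7; 1 0 0 0 0 0 7; 1 0 0 0 0 0 7"

```text
clock: 18.92
eef_pos: [484.7, 258.5, 229.6]
tool_rot: [-3.141, 0.002, 1.02]
force: [-0.2, -0.7, -0.3]
width: 85.5
gripper_force: 0.0
```

move_arm --targets "1 0 0 0 0 0 7; 1 0 0 0 0 0 7; 1 0 0 0 0 0 7; 1 0 0 0 0 0 7; 1 0 0 0 0 0 2"

```text
clock: 19.33
eef_pos: [484.6, 258.5, 229.7]
tool_rot: [3.141, 0.002, 0.497]
force: [0.4, -0.4, 0.0]
width: 85.2
gripper_force: 0.0
```

```bash
python3 - <<'E'
from h import *
go(388,268,140,28.5); print(read_state()["qpos"].round(2))
E
```

```text
shift cm [-8.02 -5.44  8.98] norm 13.21 turn z deg -0.0 tool [484.6 258.5 229.7] [1.80e+02 1.00e-01 2.85e+01]
[-0.32  0.5  -0.32  1.8   0.2   0.88 -1.81]
```

move_arm --targets "1 -2.67 -1.81 0 0 0 0; 1 -2.67 -1.81 0 0 0 0; 1 -2.67 -1.81 0 0 0 0; 1 0 0 3 0 0 0; 1 0 0 3 0 0 0"

```text
clock: 19.75
eef_pos: [387.9, 268.8, 171.0]
tool_rot: [-3.141, -0.003, 0.505]
force: [1.1, -1.0, -0.9]
width: 85.2
gripper_force: 0.0
```

move_arm --targets "1 0 0 3 0 0 0; 1 0 0 3 0 0 0; 1 0 0 0 0 0 0; 1 0 0 0 0 0 0"

```text
clock: 20.08
eef_pos: [387.7, 267.1, 109.3]
tool_rot: [3.141, 0.005, 0.503]
force: [-0.3, 0.3, 1.7]
width: 85.4
gripper_force: 0.0
```

```bash
python3 - <<'E'
from h import *
go(388,268,66,28.5); print(read_state()["qpos"].round(2))
d=cam("wrist"); save(d,"w8"); np.save("pics/w8.npy",d,allow_pickle=True); print(proj(d,[[388,268,95],[388,268,58],[493,325,57]]))
E
```

```text
shift cm [ 0.09 -0.07  4.33] norm 4.33 turn z deg 0.3 tool [387.7 267.1 109.3] [180.    0.3  28.8]
[-0.49  0.59 -0.25  2.11  0.3   0.48 -2.04]
[[258.37336238 247.40706831]
 [258.63927727 220.03753003]
 [259.75151091   4.68547367]]
```

View pics/w8.png

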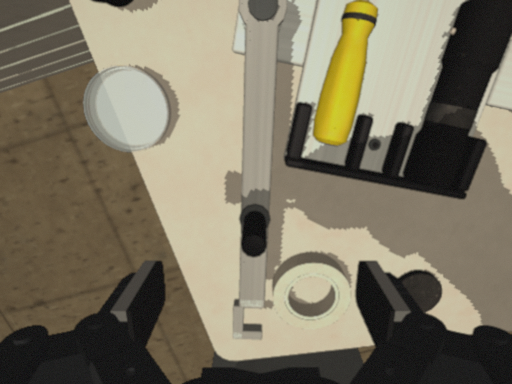

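```bash
python3 - <<'E'
from h import *
d=np.load("pics/w8.npy",allow_pickle=True).item()
a=plane(d,[[254,244]],95)[0];b=plane(d,[[254,215.5]],58)[0];c=plane(d,[[264,8]],57)[0]; print(a,b,c,np.linalg.norm((a-c)[:2]),np.linalg.norm((b-c)[:2]))
E
```

```text
[388.62957158 270.9329154   95.        ] [389.28314336 272.00017047  58.        ] [492.72696355 322.34366735  57.        ] 116.10052726515904 115.04386821156584
```

move_arm --targets "1 0 0 2 0 0 0; 1 0 0 1.5 0 0 0; 1 0 0 0.5 0 0 0; 1 0 0 0 0 0 0; -0.2 0 0 0 0 0 0"

```text
clock: 20.55
eef_pos: [389.8, 268.5, 71.6]
tool_rot: [-3.141, -0.002, 0.502]
force: [-0.0, 0.6, 0.6]
width: 75.6
gripper_force: 0.0
```

move_arm --targets "-0.6 0 0 0 0 0 0; -1 0 0 0 0 0 0; -1 0 0 0 0 0 0; -1 0 0 0 0 0 0; -1 0 0 0 0 0 0"

```text
clock: 20.97
eef_pos: [389.3, 268.1, 70.6]
tool_rot: [-3.141, -0.001, 0.502]
force: [-0.1, -1.0, 8.1]
width: 12.6
gripper_force: 39.4
```

```bash
python3 - <<'E'
from h import *
s=read_state();print(s["force"],s["width"],s["gripper_force"])
go(388,268,66,28.5)
E
```

```text
[-0.05095342 -0.98674673  8.08225717] 12.586764500594006 39.3940794467926
shift cm [-0.12 -0.05  0.46] norm 0.48 turn z deg 0.3 tool [389.3 268.1  70.6] [-180.    -0.    28.8]
```

move_arm --targets "-1 0 0 -0.2 0 0 0; -1 0.055 1.15 0 0 0 -5.5; -1 0.055 1.15 0 0 0 -5.5; -1 0.055 1.15 0 0 0 -5.5; -1 0 0 0 0 0 0"

```text
clock: 21.38
eef_pos: [411.2, 239.0, 71.2]
tool_rot: [-3.141, 0.0, 0.79]
force: [2.6, 2.0, -17.2]
width: 11.9
gripper_force: 61.0
```

```bash
cat > k.py <<'E'
from h import *
s=read_state(); h=np.array([492.8,324.]); v=s["eef_pos"][:2]-h
Rm=R.from_euler("xyz",s["tool_rot"]).as_matrix()
print("dist",np.linalg.norm(v).round(1),"keeper deg",288-np.degrees(np.arctan2(v[1],v[0]))%360,"force tool",(Rm.T@s["force"]).round(1),"w",s["width"].round(1),"pos",s["eef_pos"].round(1),"yaw",np.degrees(s["tool_rot"]).round(1))
E
python3 k.py
```

```text
Traceback (most recent call last):
  File "k.py", line 4, in <module>
    print("dist",np.linalg.norm(v).round(1),"keeper deg",288-np.degrees(np.arctan2(v[1],v[0]))%360,"force tool",(Rm.T@s["force"]).round(1),"w",s["width"].round(1),"pos",s["eef_pos"].round(1),"yaw",np.degrees(s["tool_rot"]).round(1))
                                                                                                                                               ^^^^^^^^^^^^^^^^
AttributeError: 'float' object has no attribute 'round'
```

move_arm --targets "-1 0 0 0.14 0 0 0; -1 0 0 0 0 0 0"

```text
clock: 21.55
eef_pos: [409.5, 240.6, 71.0]
tool_rot: [-3.141, 0.0, 0.788]
force: [0.8, -0.1, -8.1]
width: 12.3
gripper_force: 62.0
```

```bash
sed -i 's/s\["width"\].round(1)/s["width"]/' k.py; python3 k.py
```

```text
dist 117.8 keeper deg 62.96316487113472 force tool [0.5 0.7 8.1] w 12.258596245276449 pos [409.5 240.6  71. ] yaw [-180.     0.    45.2]
```

move_arm --targets "-1 0.055 1.13 0.06 0 0 -5.5; -1 0.055 1.13 0 0 0 -5.5; -1 0.055 1.13 0 0 0 -5.5; -1 0.055 1.13 0 0 0 -5.5; -1 0 0 0 0 0 0"

```text
clock: 21.97
eef_pos: [448.6, 214.2, 70.8]
tool_rot: [3.14, 0.001, 1.173]
force: [-1.6, -2.3, 3.6]
width: 11.6
gripper_force: 63.3
```

move_arm --targets "-1 0.055 1.13 0 0 0 -5.5; -1 0.055 1.13 0 0 0 -5.5; -1 0.055 1.13 0 0 0 -5.5; -1 0.055 1.13 0 0 0 -5.5; -1 0 0 0 0 0 0"

```text
clock: 22.38
eef_pos: [492.8, 205.0, 70.8]
tool_rot: [3.14, 0.002, 1.555]
force: [0.1, -4.9, 7.2]
width: 11.7
gripper_force: 63.7
```

```bash
python3 k.py
```

```text
dist 119.0 keeper deg 17.999046472919304 force tool [-4.9  0.2 -7.2] w 11.70551491367102 pos [492.8 205.   70.8] yaw [1.799e+02 1.000e-01 8.910e+01]
```

move_arm --targets "-1 -0.05 0.8 -0.05 0 0 -4; -1 0.02 0.63 0 0 0 -3; -1 0.02 0.63 0 0 0 -3; -1 0.02 0.63 0 0 0 -3; -1 0.02 0.63 0 0 0 -3"

```text
clock: 22.8
eef_pos: [520.4, 207.7, 70.9]
tool_rot: [-3.134, 0.005, 1.835]
force: [-2.4, -6.5, 3.9]
width: 11.9
gripper_force: 63.3
```

```bash
python3 k.py
```

```text
dist 119.5 keeper deg 4.624270155049658 force tool [-5.7 -4.1 -3.8] w 11.878777969602188 pos [520.4 207.7  70.9] yaw [-179.6    0.3  105.1]
```

move_arm --targets "-1 0.01 0.4 0 0 0 -2; -1 0 0.1 0 0 0 0; -1 0 0 0 0 0 0; -1 0 0 0 0 0 0"

```text
clock: 23.13
eef_pos: [528.0, 209.7, 70.9]
tool_rot: [-3.14, 0.004, 1.867]
force: [1.6, -6.1, 3.5]
width: 11.5
gripper_force: 63.2
```

```bash
python3 k.py
```

```text
dist 119.6 keeper deg 0.8845972054442086 force tool [-6.3 -0.3 -3.5] w 11.544429854061717 pos [528.  209.7  70.9] yaw [-179.9    0.2  107. ]
```

move_arm --targets "-1 0 0.2 0 0 0 -1; -1 0 0.2 0 0 0 0; -1 0 0 0 0 0 0; -1 0 0 0 0 0 0"

```text
clock: 23.47
eef_pos: [531.8, 210.8, 70.9]
tool_rot: [-3.139, 0.005, 1.885]
force: [0.9, -5.3, 2.2]
width: 11.7
gripper_force: 63.1
```

```bash
python3 k.py
```

```text
dist 119.7 keeper deg -0.9956774420686543 force tool [-5.3 -0.7 -2.2] w 11.677161721932237 pos [531.8 210.8  70.9] yaw [-179.9    0.3  108. ]
```

move_arm --targets "-1 0 0.2 0 0 0 0; -1 0 0.2 0 0 0 0; -1 0 0 0 0 0 0; -1 0 0 0 0 0 0"

```text
clock: 23.8
eef_pos: [531.9, 210.8, 70.7]
tool_rot: [-3.132, 0.006, 1.886]
force: [-8.2, -8.5, 9.3]
width: 11.5
gripper_force: 64.1
```

```bash
python3 k.py
```

```text
dist 119.8 keeper deg -1.0463745725181752 force tool [ -5.6 -10.5  -9.2] w 11.522479835759617 pos [531.9 210.8  70.7] yaw [-179.5    0.4  108. ]
```

move_arm --targets "-1 0 -0.2 0 0 0 0; -0.5 0 -0.1 0 0 0 0; 0 0 0 0 0 0 0; 0.4 0 0 0 0 0 0; 0.4 0 0 0 0 0 0"

```text
clock: 24.22
eef_pos: [533.4, 214.3, 71.0]
tool_rot: [3.141, -0.001, 1.89]
force: [-0.6, 0.3, 0.7]
width: 56.6
gripper_force: 0.0
```

move_arm --targets "0.4 0 0 -1 0 0 0; 0.4 0 0 -3 0 0 0; 0.4 0 0 -3 0 0 0; 0.4 0 0 -3 0 0 0; 0.4 0 0 -3 0 0 0"

```text
clock: 24.63
eef_pos: [533.4, 213.5, 202.9]
tool_rot: [3.141, -0.001, 1.89]
force: [0.4, -0.4, -0.0]
width: 59.9
gripper_force: 0.0
```

move_arm --targets "0 -3 -0.1 0 0 0 -6; 0 -3 0 0 0 0 0; 0 -3 0 0 0 0 0; 0 0 0 0 0 0 -7; 0 0 0 0 0 0 -7"

```text
clock: 25.05
eef_pos: [567.9, 127.0, 201.4]
tool_rot: [3.142, 0.001, 2.239]
force: [-0.7, 0.6, -0.2]
width: 42.7
gripper_force: 0.0
```

move_arm --targets "0 0 0 0 0 0 -7; 0 0 0 0 0 0 -7; 0 0 0 0 0 0 -7; 0 0 0 0 0 0 -7; 0 0 0 0 0 0 -7"

```text
clock: 25.47
eef_pos: [566.9, 129.7, 201.6]
tool_rot: [3.141, 0.0, 2.855]
force: [-0.2, 0.5, -0.4]
width: 42.7
gripper_force: 0.0
```

move_arm --targets "0 0 0 0 0 0 -7; 0 0 0 0 0 0 -7; 0 0 0 0 0 0 -7; 0 0 0 0 0 0 -7; 0 0 0 0 0 0 -2"

```text
clock: 25.88
eef_pos: [566.9, 129.7, 201.3]
tool_rot: [3.141, 0.0, -2.905]
force: [-0.2, -0.6, 0.1]
width: 42.5
gripper_force: 0.0
```

```bash
python3 - <<'E'
from h import *
d=cam("wrist"); save(d,"w9"); np.save("pics/w9.npy",d,allow_pickle=True)
e=cam("scene"); save(e,"s9"); np.save("pics/s9.npy",e,allow_pickle=True)
go(557,125,150,193.5); s=read_state(); print(s["qpos"].round(2),s["width"])
print("exp wing",proj(d,[[557,125,76]]),"post",proj(d,[[530,211,95]]))
m=(d["color"].max(2)<70).astype(np.uint8)
n,l,st,c=cv2.connectedComponentsWithStats(m)
print([(st[i].tolist(),c[i].round().tolist()) for i in range(1,n) if st[i][4]>60])
E
```

```text
shift cm [ 1.07 -0.23  5.13] norm 5.25 turn z deg -0.3 tool [566.9 129.7 201.3] [ 180.     0.  -166.8]
[ 0.37  0.83 -1.16  1.73  0.83  1.16  0.77] 42.560343663044726
exp wing [[257.5409168  176.54708148]] post [[374.30769781 175.20716575]]
[([297, 53, 150, 104, 5633], [357.0, 93.0]), ([242, 140, 25, 71, 824], [254.0, 172.0]), ([348, 158, 32, 26, 502], [364.0, 170.0]), ([303, 175, 131, 68, 3870], [359.0, 215.0]), ([0, 188, 512, 196, 30809], [235.0, 333.0])]
```

```bash
python3 - <<'E'
from h import *
d=np.load("pics/w9.npy",allow_pickle=True).item()
m=(d["color"].max(2)<70).astype(np.uint8); n,l,st,c=cv2.connectedComponentsWithStats(m)
k=l[172,254]; cn=max(cv2.findContours((l==k).astype(np.uint8),0,cv2.CHAIN_APPROX_NONE)[0],key=cv2.contourArea)[:,0]
for v in range(140,212,6): u=np.nonzero(l[v]==k)[0]; print(v,u.min(),u.max(),end="; ")
print()
for v0 in(142,209):
    u=np.nonzero(l[v0]==k)[0]; print(plane(d,[[u.mean(),v0]],76).round(1))
g=d["color"].max(2); 
for z in(76,64): P=plane(d,cn,z)[:,:2].astype(np.float32); print(z,cv2.minAreaRect(P))
k=l[170,364]; v,u=np.nonzero(l==k); print("post bbox",u.min(),u.max(),v.min(),v.max(),plane(d,[[u.max()-7,v.mean()]],95).round(1))
# crop ascii of blade
print("\n".join("".join("%4d"%x for x in r) for r in g[136:216:6,236:274:2]))
E
```

```text
140 253 255; 146 250 257; 152 249 258; 158 249 258; 164 244 265; 170 242 266; 176 244 264; 182 250 258; 188 250 257; 194 251 257; 200 251 257; 206 251 257; 
[[530.  115.2  76. ]]
[[585.5 129.1  76. ]]
76 ((557.294677734375, 121.10484313964844), (58.36096954345703, 19.992013931274414), 0.21426533162593842)
64 ((560.3998413085938, 121.5919189453125), (60.97952651977539, 20.888994216918945), 0.21429786086082458)
post bbox 348 379 158 183 [[526.5 207.9  95. ]]
 197 203 183 161 197 209 210 208 207 209 209 209 209 209 207 207 206 181 176
 126 129 129 134 134 155 193  92  17  22  24 145 214 199 143 112 175 195 177
 147 143 142 142 143 151 172  53  41  42  35 126 202 149 138 201 126 134 154
 108 101  96  95  90  91  76  31  39  40  34  78 159 163 165 163 154 134 128
 194 201 178 118 105  80  34  29  38  44  37  30  39  81 152 165 168 172 171
 157 166 119  89  37  30  26  28  37  41  35  33  45  40  41  82 161 166 165
 143 169 147  65  26  24  28  22  35  41  36  28  42  40  41  57 141 164 162
 141 152 151 112  95  46  25  26  35  36  31  30  41  47 133 204 211 207 210
 116 135 136 137 137 136 135  63  32  41  36  86 201 209 208 209 208 209 207
 136 138 139 139 136 135 131  65  23  24  26  82 202 209 208 209 208 210 210
 136 136 136 133 133 134 134  74  23  24  16  76 202 209 208 209 208 208 208
 197 147 158 158 139 139 132  78  16  26  22  76 200 206 208 208 209 210 208
 207 209 209 205 209 209 208 152  26  22  20  84 202 208 208 208 208 210 210
 208 209 208 209 209 208 209 208 207 210 210 208 210 208 208 208 209 207 210
```

move_arm --targets "-0.4 1 -0.35 0 0 0 -0.8; -0.4 0 0 3 0 0 0; -0.4 0 0 3 0 0 0; -0.4 0 0 2.5 0 0 0; -0.4 0 0 0 0 0 0"

```text
clock: 26.4
eef_pos: [555.5, 121.8, 111.9]
tool_rot: [-3.14, -0.007, -2.898]
force: [-1.0, -1.4, -0.8]
width: 25.7
gripper_force: 0.0
```

```bash
python3 - <<'E'
from h import *
go(558,124,57,194); s=read_state(); print(s["qpos"].round(2),s["width"])
d=cam("wrist"); np.save("pics/w10.npy",d,allow_pickle=True)
m=(d["color"].max(2)<70).astype(np.uint8); p=proj(d,[[558,124,76]])[0].round().astype(int); print(p)
g=d["color"].max(2); print("\n".join("%d "%v+"".join("#" if x<70 else "." for x in g[v,p[0]-60:p[0]+60:2]) for v in range(max(0,p[1]-75),min(384,p[1]+75),5)))
E
```

```text
shift cm [-0.34  0.16  5.49] norm 5.5 turn z deg -0.0 tool [555.5 121.8 111.9] [-179.9   -0.4 -166. ]
[ 0.34  0.92 -1.07  1.83  0.96  1.02  0.68] 25.655098943210515
[263 238]
163 ............................................................
168 ............................................................
173 ............................................................
178 ............................................................
183 ............................................................
188 ..........................######............................
193 ..........................######............................
198 .........................#######............................
203 ..........................######............................
208 .......................###########..........................
213 .....................################.......................
218 .....................################.......................
223 .....................#################......................
228 .....................###############........................
233 ...........
[... 324 characters left out ...]
..###...........######...........###.........#...#
263 ######......###...........######...........####.....########
268 #####......####...........######...........####......#######
273 #####......####...........######...........####.......######
278 ####......#####............#####...........#####......######
283 ###.......#####............................#####.......#####
288 ###......######............................######......#####
293 #######...#####............................#####...#########
298 ##############..............................################
303 ##############..............................################
308 ##############..............................################
```

move_arm --targets "-0.4 0 0 2 0 0 0; -0.4 0 0 2 0 0 0; -0.4 0 0 1.3 0 0 0; -0.4 0 0 0 0 0 0; -0.4 0 0 0 0 0 0"

```text
clock: 26.87
eef_pos: [558.4, 124.3, 63.8]
tool_rot: [3.141, 0.001, -2.896]
force: [-0.8, -0.3, 0.3]
width: 25.6
gripper_force: 0.0
```

```bash
python3 - <<'E'
from h import *
go(558,124,57,194); s=read_state(); print(s["qpos"].round(2),s["width"],s["force"])
E
```

```text
shift cm [ 0.04 -0.02  0.68] norm 0.68 turn z deg 0.1 tool [558.4 124.3  63.8] [ 180.     0.  -165.9]
[ 0.31  0.98 -1.01  1.85  1.04  0.95  0.62] 25.588588857871823 [-0.81656956 -0.33104473  0.28963382]
```

move_arm --targets "-0.4 0 0 0.5 0 0 0; -0.4 0 0 0 0 0 0; -0.7 0 0 0 0 0 0; -1 0 0 0 0 0 0; -1 0 0 0 0 0 0"

```text
clock: 27.28
eef_pos: [558.7, 122.7, 58.7]
tool_rot: [-3.139, 0.001, -2.897]
force: [0.2, -3.6, 5.6]
width: 6.3
gripper_force: 59.5
```

move_arm --targets "-1 0 0 0 0 0 0; -1 0 0 0 0 0 0; -1 0 0 0 0 0 0"

```text
clock: 27.53
eef_pos: [558.7, 122.6, 58.7]
tool_rot: [-3.139, 0.001, -2.897]
force: [0.9, -3.3, 6.7]
width: 6.6
gripper_force: 59.5
```

```bash
python3 - <<'E'
from h import *
go(558,124,57,194); s=read_state(); print(s["qpos"].round(2),s["width"],s["force"],s["torque"])
E
```

```text
shift cm [0.03 0.15 0.17] norm 0.23 turn z deg 0.0 tool [558.7 122.6  58.7] [-1.799e+02  1.000e-01 -1.660e+02]
[ 0.31  0.99 -1.    1.86  1.05  0.94  0.62] 6.607827585578875 [ 0.94488881 -3.33707929  6.6545178 ] [-0.74683357  0.019565    0.07457164]
```

move_arm --targets "-1 0 -0.1 0 0 0 5; -1 0 0 0 0 0 5; -1 0 0 0 0 0 5; -1 0 0 0 0 0 5; -1 0 0 0 0 0 5"

```text
clock: 27.95
eef_pos: [558.7, 123.3, 58.7]
tool_rot: [3.141, 0.001, 2.947]
force: [-0.5, -0.7, 4.0]
width: 6.1
gripper_force: 59.2
```

move_arm --targets "-1 0 0 0 0 0 5; -1 0 0 0 0 0 5; -1 0 0 0 0 0 5; -1 0 0 0 0 0 5; -1 0 0 0 0 0 5"

```text
clock: 28.37
eef_pos: [559.0, 124.0, 58.7]
tool_rot: [3.139, 0.001, 2.511]
force: [1.0, 0.8, 2.0]
width: 6.2
gripper_force: 59.0
```

```bash
python3 - <<'E'
from h import *
go(558,124,57,194); s=read_state(); print(s["qpos"].round(2),s["width"],s["force"],s["torque"])
E
```

```text
shift cm [ 0.08 -0.06  0.17] norm 0.2 turn z deg -50.1 tool [559.  124.   58.7] [179.8   0.  143.9]
[ 0.23  0.91 -0.83  1.86  0.93  0.81 -0.16] 6.156223722545786 [1.04090888 0.8139261  1.98639316] [ 0.08319187 -0.16228308  0.04258528]
```

move_arm --targets "-1 0 0 0 0 0 5; -1 0 0 0 0 0 5; -1 0 0 0 0 0 5; -1 0 0 0 0 0 5; -1 0 0 0 0 0 4"

```text
clock: 28.78
eef_pos: [559.5, 124.4, 58.7]
tool_rot: [3.138, -0.001, 2.093]
force: [1.6, 0.7, 0.7]
width: 6.4
gripper_force: 58.9
```

move_arm --targets "-1 0 0 0 0 0 2; -1 0 0 0 0 0 2; -1 0 0 0 0 0 0; -1 0 0 0 0 0 0"

```text
clock: 29.12
eef_pos: [559.6, 124.4, 58.7]
tool_rot: [3.138, -0.001, 2.029]
force: [3.1, 1.6, 2.2]
width: 6.3
gripper_force: 59.5
```

```bash
python3 - <<'E'
from h import *
go(558,124,57,117); s=read_state(); print(s["qpos"].round(2),s["width"],s["force"],s["torque"])
E
```

```text
shift cm [ 0.04 -0.16  0.17] norm 0.23 turn z deg -0.8 tool [559.6 124.4  58.7] [179.8  -0.  116.2]
[ 0.17  0.87 -0.72  1.86  0.84  0.74 -0.57] 6.343687402559771 [3.13506042 1.63006782 2.15208565] [ 0.43772838 -0.61470826  0.52968816]
```

move_arm --targets "-0.7 0 0 0 0 0 0; -0.4 0 0 0 0 0 0; -0.4 0 0 0 0 0 0; -0.4 0 0 -1 0 0 0; -0.4 0 0 -2 0 0 0"

```text
clock: 29.53
eef_pos: [556.2, 121.7, 86.4]
tool_rot: [-3.136, -0.001, 2.026]
force: [1.7, 0.2, 0.2]
width: 25.5
gripper_force: 0.0
```

move_arm --targets "-0.4 0 0 -3 0 0 0; -0.4 0 0 -4 0 0 0; -0.4 -3 0 -3 0 0 0; -0.4 -3 0 0 0 0 0; -0.4 0 0 0 0 0 0"

```text
clock: 29.95
eef_pos: [588.0, 62.3, 189.2]
tool_rot: [3.139, 0.006, 2.017]
force: [-0.2, -1.1, -0.9]
width: 25.7
gripper_force: 0.0
```

```bash
python3 - <<'E'
from h import *
d=cam("wrist"); save(d,"w11"); np.save("pics/w11.npy",d,allow_pickle=True)
s=read_state(); print(s["eef_pos"],s["force"],np.degrees(s["tool_rot"]))
m=(d["color"].max(2)<70).astype(np.uint8); n,l,st,c=cv2.connectedComponentsWithStats(m)
print([(st[i].tolist(),c[i].round().tolist()) for i in range(1,n) if st[i][4]>60])
p=proj(d,[[559,124,76],[530,210,95],[493,324,57]]); print(p.round())
g=d["color"].max(2); q=p[0].round().astype(int)
k=l[max(0,q[1]),q[0]]
if k:
  cn=max(cv2.findContours((l==k).astype(np.uint8),0,cv2.CHAIN_APPROX_NONE)[0],key=cv2.contourArea)[:,0]; print("blade",cv2.minAreaRect(plane(d,cn,76)[:,:2].astype(np.float32)))
rows=g[0:384:9,0:512:5]; print("\n".join("".join("#" if x<60 else "+" if x<130 else "-" if x<180 else " " for x in r) for r in rows))
E
```

```text
[585.7268557   64.9241588  188.07186286] [-0.47852425  0.27296911 -0.74391592] [1.79999499e+02 1.63716239e-01 1.15680806e+02]
[([40, 1, 49, 52, 1964], [64.0, 27.0]), ([164, 0, 99, 41, 2414], [208.0, 15.0]), ([284, 0, 83, 34, 2436], [325.0, 15.0]), ([320, 0, 64, 62, 1185], [357.0, 40.0]), ([503, 0, 9, 44, 230], [508.0, 20.0]), ([0, 23, 33, 84, 1331], [10.0, 76.0]), ([248, 64, 27, 83, 1129], [261.0, 104.0]), ([403, 155, 8, 24, 76], [406.0, 168.0]), ([0, 195, 22, 36, 64], [10.0, 211.0]), ([20, 247, 492, 137, 32163], [273.0, 339.0])]
[[ 261.  103.]
 [ 280.  -50.]
 [ 306. -258.]]
blade ((560.1649780273438, 122.2711181640625), (19.494014739990234, 57.746768951416016), 40.72184371948242)
-----------++--------------------####################-----#############+--+##------------------------++
---------#######-----------------####################----+################-##------------------------++
--------#########+---------------##+++++++++++++####+----################+##+------------------------++
#-------##########---------------##########+----+++++----#####+##########-##----------------------
[... 3361 characters left out ...]
###################++++#####+++-############################++##++++++++++++
++++++++++++--++++############################++++####+----############################++++++++++++++++
++++++++++++++++############################+-----####+-----+############################++++++++++++++
+++++++++++++###############################+--++-####+-+###################################+++++++++++
+++++++++++#############++##################+--++-##############################+#############+++++++++
++++++++###############+#########+#####################+###############+#########+###############++++++
++++++##########################--#####################################++##########################++++
```

```bash
python3 - <<'E'
from h import *
d=cam("side"); c,s=np.cos(np.radians(18)),np.sin(np.radians(18))
W=lambda x,y,z:[524.2+c*x-s*y,229.8+s*x+c*y,z]
for n,e in(("scene",cam("scene")),("side",d)):
    g=e["color"].max(2); p=proj(e,[W(0,-20,95),W(0,-20,58)]); print(n,p.round(1).tolist())
    u,v=p.mean(0).round().astype(int); print("\n".join("%d "%r+" ".join("%3d"%x for x in g[r,u-12:u+13]) for r in range(v-10,v+11,2)),"cols from",u-12)
E
```

```text
scene [[231.8, 226.4], [232.5, 237.4]]
222 221 221 222 221 221 221 221 221 220 220 219 219 218 212 195 177 168 164 164 161 155 140 115 104 104
224 221 221 221 221 221 221 221 220 216 201 184 176 172 169 168 167 165 165 161 157 146 121  99 100 125
226 221 221 221 221 221 221 221 214 187 136  86  63  66  88 123 155 162 162 160 150 128 101  93 110 134
228 220 221 221 220 221 221 220 213 177 111  48  24  30  62 109 145 160 162 157 141 118 112 119 134 144
230 206 219 221 221 221 222 220 212 178 112  46  20  23  49  93 135 155 158 145 127 119 123 126 127 134
232 180 210 217 213 213 214 216 209 178 116  55  18  18  45  87 130 150 151 133 118 129 145 156 154 146
234 139 163 157 134 127 137 146 151 134  92  47  16  19  35  71 114 140 136 120 125 138 164 191 204 204
236  58  64  54  39  33  35  37  44  45  37  24  16  15  25  53  88 107 106 107 120 147 176 199 209 213
238  25  23  24  26  23  23  32  44  59  59  45  33  33  41  52  64  66  56  54  62  82 102 122 134 146
240  21  20  20  19  21  26  55  89 115 112  97  89  90  89  84  73  54  32  22  25  27  28  29  34  41
242  16  17  18  20  
[... 592 characters left out ...]
27  87  64  62  61 106 181 223 236 238 242 243 243 244 244 244
172 237 240 238 226 199 157 115  84  68  59  58  60  60  60  62  72  92 111 135 167 195 211 227 235 241
174 206 210 196 170 139 113  95  84  69  64  64  66  66  63  63  64  61  65  64  65  72  74  94 124 144
176 179 190 198 196 193 193 192 178 158 147 116  84  64  59  58  66  66  66  66  65  61  65  63  63  65
178 117 131 143 161 171 179 192 195 195 183 140  95  68  64  65  71  69  70  67  71  83  97  86  70  69
180 135 135 137 138 138 139 143 147 151 148 127 104  92  91 103 109 122 130 146 150 140 122 105  87  72
182 169 162 143 153 179 199 201 194 178 159 143 131 129 134 151 163 178 184 192 197 199 194 194 181 162 cols from 212
```

```bash
python3 -c "
from h import *
print(order.finish_job())"
```

```text
the job is handed in; nothing more can be done
None
```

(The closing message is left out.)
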